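# Half light for the culture dish

## Robot

A 6-joint arm with a two-finger parallel gripper is mounted at the origin on a cart in front of the work surface, level with it; the furniture and walls round the work are solid. World frame = base frame: x ahead of the robot, y to its left, z up, the work surface at z = 0. Lengths are in m, angles in rad, forces in N, time in s.
With the tool pointing down it reaches from about 0.375 to 0.925 m from the base axis. Payload 5.7 kg.
Tool frame: the origin (TCP) lies at the very end of the fingers, on their centre line; the grasp point (between the pads) lies manip.tcp_to_grasp behind it (manip.tcp_to_grasp is the distance from the TCP to the grasp point, in m); z points along the fingers, y is the direction in which the jaws open and shut (so a half turn about z gives the same grasp; the last joint's range is limited). The gripper opens to 85 mm and grips with 20 to 120 N. Pads are 22 mm wide; open, the fingers measure 114 mm over their backs; the gripper's body (76 mm by 85 mm) begins 54 mm behind the grasp point. The pads swing forward as they close: fully open they stand 13 mm farther back than shut.
Start: joints at [1.176, 0.359, 1.51, -0, 1.272, -0.115], TCP at [0.166, 0.577, 0.231] pointing down, gripper open.
Joint ranges: [-2.97, 2.97], [-1.01, 2.36], [0.21, 2.38], [-0.96, 4.11], [0.2, 2.71], [-2.98, 2.98]. Speed limits (rad/s): [2.39, 2.39, 3.14, 3.14, 3.14, 3.14].

## Interface

Orientations are given as a unit quaternion [w, x, y, z].
In Python, from cell import manip, eyes gives the robot as it stands. The module is installed in compiled form; this text tells all that it offers.
- The arm moves only by the tool apply_moves, never from a script. Its argument "targets" is a list of rows, each a list of 3 entries, a list of its own where there are three numbers: the turn, a rotation vector about the tool's x, y, z in degrees, then the shift along the tool's x, y, z in units of 40 mm (1.0 is 40 mm), then the closure, from -1 (fully open) to 1 (shut). In form: [[[rx, ry, rz], [dx, dy, dz], hand], ...]. A call has 1 to 12 rows; each row shifts and turns the commanded pose from where the row before left it, along the tool's axes as they then stand; what a row does not reach is not made up. A row lasts 1/12 s, in which the tool goes at most 41.7 mm and 7.16 degrees, less where a joint would pass 70% of its speed; a pose out of reach is approached as far as the arm can. A call is refused whole if a number of a shift passes 1 or a number of a turn 7.16, either way. A call with a gripper value outside its range is refused whole. The fingers move at their own pace and stop on an object; "newtons" is the grip in N (left out, the last holds). Time passes only in rows, so rows that do not move let the fingers close. It gives the time, the measured TCP pose, the force and the opening at its end, in the units of the state.
- manip.sense(): the state, without advancing time (a new reading comes with each control period).
- eyes.grab_frame(name): name is "scene" or "top" or "wrist"; returns (picture, depth): 480x640x3 uint8, red, green, blue; 480x640 float32, m along the optical axis (not along the pixel's ray), 0 where there is no reading.
- eyes.get_calibration(name): a dict with "vfov" (degrees; the focal length in pixels is half the picture's height over the tangent of half this angle, whatever the lens; pixels are square), "cx", "cy" (the principal point, pixels), "dist" ([k1, k2, p1, p2, k3] as OpenCV has them; the pictures are not rectified), "T" (4x4, takes a point from camera to world coordinates); the wrist camera has in their place "T_tool_cam" (4x4, takes a point from camera to tool coordinates, whose origin is the TCP and whose axes are the flange's). Camera axes: x right, y up, looking along -z (the intrinsics and any distortion apply to the point x, -y, -z); pixel columns grow to the right and rows downward; lengths in m; the calibration is good to about 2 mm. A picture is of the moment at which its call begins: read the wrist's pose just before it. get_calibration takes no time and is no camera call.
- manip.hand_in(): hands the job in, once; it reports no verdict.
The state is a dict: "time": time; "joint_positions": joint angles; "qd": joint speeds; "joint_torque": joint torques, N m; "tcp_pos": TCP position; "ee_rot": TCP orientation; "wrist_force": force on the tool from outside, world axes, zero at the start; "torque": the same for the moment, N m; "opening": finger opening in m.
Only numpy, scipy, OpenCV 4.12 (cv2) and the standard library are available. Lean on these libraries where they do the work, as an engineer would, in place of code of your own. Each camera call takes 0.05 s, during which the arm holds its last target. There are 200 camera calls.

## Task

The two-port light box has a petri dish on one port and a blanking cap with a knob on the other. Slide the finger tab of the dish's own shutter (the tab on the dish's half of the box) outwards against its spring to half travel, level with the long middle mark on the deck, and hold it still there for three seconds of viewing; your program finishes while the gripper is still holding the tab at half. Leave the other shutter shut and the dish, cap and everything else where they are.

Things in the scene. Friction and masses are not known exactly. Their poses are not given: they have to be found in the camera images.
- light_box: white flat light box fixed to the worktop, 150 mm deep (x) by 300 mm wide (y) by 48 mm to its flat top (the deck); origin at the centre of its underside; its x points away from the robot at yaw 0, its y to the left. Two round ports towards the back, each inside a grey seat ring (70 mm outside, 4 mm high); in front of them two slots along y with a black finger tab each. Beside each slot, on its front side, three black marks: short at shut, long at half, short at fully open
- shutter_l (a joint): travel (m) of the left shutter and its tab: 0 shut, 0.050 fully open, 0.025 half open; grows as the tab slides to the box's +y, outwards, away from the other tab. A spring pulls it shut: about 2 N at 0, 6 N at half, 10 N fully open (160 N/m); let go, it snaps shut
- shutter_r (a joint): travel (m) of the right shutter and its tab: 0 shut, 0.050 fully open, 0.025 half open; grows as the tab slides to the box's -y, outwards, away from the other tab. A spring pulls it shut: about 2 N at 0, 6 N at half, 10 N fully open (160 N/m); let go, it snaps shut
- tab_l (a point): black upright finger tab of the left shutter, 18 mm along the box's x, 12 mm along its y, 36 mm tall; this point is its centre, 20 mm above the deck (tab spans 2 to 38 mm above the deck). Shut, it stands at x -45, y +45 mm in the box's frame, and slides along the box's y to y +95 mm; at half it is level with the long middle mark on the deck (y +70 mm). Nothing stands within 25 mm of its y sides
- tab_r (a point): black upright finger tab of the right shutter, 18 mm along the box's x, 12 mm along its y, 36 mm tall; this point is its centre, 20 mm above the deck (tab spans 2 to 38 mm above the deck). Shut, it stands at x -45, y -45 mm in the box's frame, and slides along the box's y to y -95 mm; at half it is level with the long middle mark on the deck (y -70 mm). Nothing stands within 25 mm of its y sides
- port_l (a point): centre of the left light port (48 mm round hole in the deck under the object on it), at the deck's top; x 30, y +66, z 48 mm in the box's frame
- port_r (a point): centre of the right light port (48 mm round hole in the deck under the object on it), at the deck's top; x 30, y -66, z 48 mm in the box's frame
- dish_mid (a point): centre of the loose clear petri dish, 60 mm across, 15 mm high, lying inside the seat ring of the left or the right port: this port's shutter (same side) is the one to open
- cap_mid (a point): centre (12 mm up) of the loose grey blanking cap, a 59 mm disc with a small knob on top, 24 mm high in all, lying in the other seat ring
- lab_timer: loose white bench timer with three buttons, 60x64x18 mm, left of the box; origin under its centre; not part of the job
- tally_counter: loose round grey hand tally counter, 56x52x19 mm, right of the box; origin under its centre; not part of the job
- pen_1: loose slim pen, 145 mm long, 9 mm thick, on the worktop right of the box; origin under its centre; not part of the job
Mind the look-alikes: they are no part of the job. What is shaped like the part that bears dish_mid but orange is not meant. Leave any red look-alike of the part that bears cap_mid alone.

How it is judged:
On the way:
1. the shutter of the dish's port is held at half travel (20 to 30 mm open) by the fingers for 2.5 s (((horizontal distance between dish_mid and port_l below 0.012 m and value of joint shutter_l between 0.02 and 0.03 m and contact force between the fingers and shutter_l above 2 N) or (horizontal distance between dish_mid and port_r below 0.012 m and value of joint shutter_r between 0.02 and 0.03 m and contact force between the fingers and shutter_r above 2 N))), for 2.5 s.
At the end, for the whole second after the job is handed in: the shutter on the dish's side stands 20 to 30 mm open (of 50) and still (under 5 mm/s), the fingers press on its tab with more than 2 N, the other shutter is shut (under 4 mm), and dish and cap each lie in their seats within 12 mm of the port centres (((horizontal distance between dish_mid and port_l below 0.012 m and height (world z) of dish_mid between 0.048 and 0.066 m and horizontal distance between cap_mid and port_r below 0.012 m and value of joint shutter_l between 0.02 and 0.03 m and velocity of joint shutter_l between -0.005 and 0.005 m/s and contact force between the fingers and shutter_l above 2 N and value of joint shutter_r below 0.004 m) or (horizontal distance between dish_mid and port_r below 0.012 m and height (world z) of dish_mid between 0.048 and 0.066 m and horizontal distance between cap_mid and port_l below 0.012 m and value of joint shutter_r between 0.02 and 0.03 m and velocity of joint shutter_r between -0.005 and 0.005 m/s and contact force between the fingers and shutter_r above 2 N and value of joint shutter_l below 0.004 m))); the arm keeps its last pose, push and grip.
It fails at once if the shutter of the cap's port is opened ((horizontal distance between dish_mid and port_r below 0.012 m and value of joint shutter_l above 0.008 m) or (horizontal distance between dish_mid and port_l below 0.012 m and value of joint shutter_r above 0.008 m)).
It fails at once if the dish or the cap is moved or lifted off its seat (distance of any of dish_mid, cap_mid from where it was at the start of the episode above 0.012 m).
It fails at once if the timer, the tally counter or the pen is disturbed (distance of any of lab_timer, tally_counter, pen_1 from where it was at the start of the episode above 0.02 m).
It also fails if it takes over 35 s, if anything falls off the work surface, if the arm or the gripper's body presses on something with over 40 N, if the wrist force passes 120 N, or if a joint passes its speed limit or range.

## Working session

There is one attempt and no reset: what is moved stays moved. The work goes in short steps, Python scripts to look and compute and a tool call to move; the robot and the scene stay as the last step left them, time stands still between calls to the robot, and variables do not carry over. Pictures are saved under pics/ and viewed, about 8 in all and at most 12, crops included, and the job is handed in when it is done.

Besides the shell and the picture viewer there is one more tool, called after "Call:" by a JSON object that holds its "fn" and its "kwargs", one argument or row to a line. apply_moves: Moves the arm, as the interface text tells. Its arguments: {"type":"object","properties":{"targets":{"type":"array","items":{"type":"array"}},"newtons":{"type":"number"}},"required":["targets"]}

```bash
mkdir -p pics; cat > h.py <<'E'
from cell import manip, eyes
import numpy as np, cv2
def K(c):
    f=240/np.tan(np.radians(c['vfov'])/2); return np.array([[f,0,c['cx']],[0,f,c['cy']],[0,0,1]])
def ray(c,T,px):
    u=cv2.undistortPoints(np.float64(px).reshape(-1,1,2),K(c),np.float64(c['dist'])).reshape(-1,2)
    d=np.c_[u[:,0],-u[:,1],-np.ones(len(u))]@T[:3,:3].T
    return T[:3,3],d
def onplane(c,T,px,z):
    o,d=ray(c,T,px); return o+d*((z-o[2])/d[:,2])[:,None]
E
python3 - <<'E'
from h import *
s=manip.sense(); print(s, manip.tcp_to_grasp)
for n in ('scene','top'):
    p,d=eyes.grab_frame(n); np.savez(n,p=p,d=d); cv2.imwrite(f'pics/{n}.png',p[:,:,::-1]); print(eyes.get_calibration(n))
print(eyes.get_calibration('wrist'))
E
```

```text
{'time': 0.0, 'joint_positions': array([ 1.17588372e+00,  3.59524652e-01,  1.51145638e+00, -2.64446513e-07,
        1.27248115e+00, -1.15111029e-01]), 'qd': array([-9.23234511e-05, -6.70369930e-04,  9.03480926e-04, -9.14530793e-06,
       -7.74318858e-05,  7.03197623e-04]), 'joint_torque': array([-1.13407270e-03, -5.27628458e+01, -2.78609169e+01, -2.25392869e-04,
        1.33417486e-02, -4.19545120e-05]), 'tcp_pos': array([0.16544668, 0.57602373, 0.23043277]), 'ee_rot': array([-2.35677768e-04,  1.39444772e-01,  9.90229409e-01, -9.04563650e-04]), 'wrist_force': array([ 0.45536928, -0.11441001,  0.21560674]), 'torque': array([ 0.04014196,  0.05211564, -0.01758034]), 'opening': 0.08514081622804716} 0.0187
{'vfov': 42.12857713086949, 'cx': 320.50638382242005, 'cy': 235.86208594039744, 'dist': array([-0.08231073,  0.        ,  0.        ,  0.        ,  0.        ]), 'T': array([[ 0.53470945,  0.33212996, -0.77702992, -0.60630131],
       [-0.84473152,  0.23476554, -0.48095093, -0.58639046],
       [ 0.02268164,  0.91355067,  0.406092  ,  0.64179184],
       [ 0.        ,  0.        ,  0. 
[... 344 characters left out ...]
97947e-01],
       [-3.90291356e-04,  1.21134244e-01,  9.92636058e-01,
         1.21281600e+00],
       [ 0.00000000e+00,  0.00000000e+00,  0.00000000e+00,
         1.00000000e+00]])}
{'vfov': 63.4906933357614, 'cx': 320.19996211263486, 'cy': 239.40888802630644, 'dist': array([-0.00356885,  0.        ,  0.        ,  0.        ,  0.        ]), 'T_tool_cam': array([[-9.74625796e-04,  9.57687301e-01,  2.87809108e-01,
         7.22459332e-02],
       [ 9.99999472e-01,  1.02738879e-03, -3.22849991e-05,
         6.54834464e-04],
       [-3.26610785e-04,  2.87808925e-01, -9.57687797e-01,
        -1.42742244e-01],
       [ 0.00000000e+00,  0.00000000e+00,  0.00000000e+00,
         1.00000000e+00]])}
```

View pics/top.png

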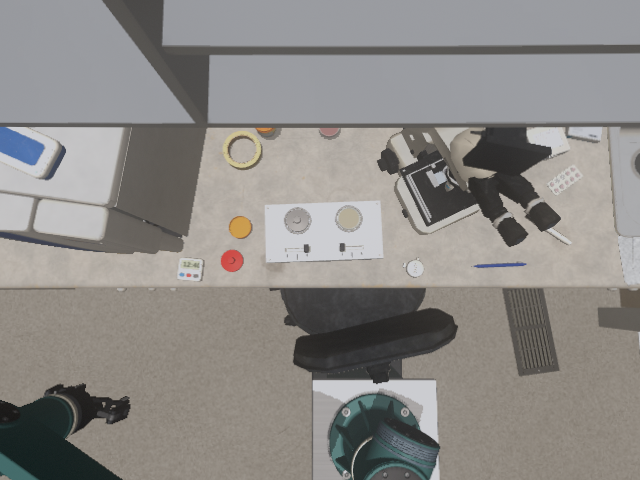

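View pics/scene.png

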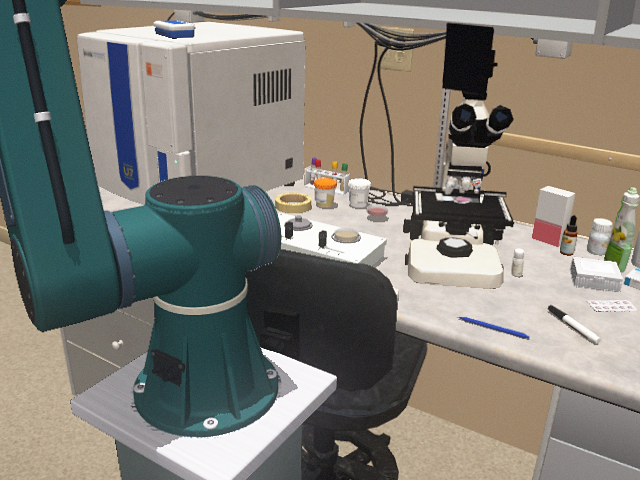

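Top view: the cap with its knob is on the left port (298,220) and the clear dish is on the right port (348,218), so the tab to move is tab_r (342,247). It slides to the image's right (-y). Next I'll measure the box.

```bash
python3 - <<'E'
from h import *
z=np.load('top.npz'); p,d=z['p'],z['d']; c=eyes.get_calibration('top'); T=c['T']
hsv=cv2.cvtColor(p,cv2.COLOR_RGB2HSV)
roi=np.zeros(p.shape[:2],np.uint8); roi[190:275,255:395]=1
# deck by depth->world z
v,u=np.mgrid[0:480,0:640]; o,r=ray(c,T,np.c_[u.ravel(),v.ravel()])
W=(o+r*d.ravel()[:,None]).reshape(480,640,3)
m=((W[:,:,2]>.035)&(W[:,:,2]<.065)&(roi>0)).astype(np.uint8)
ct=max(cv2.findContours(m,0,2)[0],key=cv2.contourArea); R=cv2.minAreaRect(ct); b=cv2.boxPoints(R)
P=onplane(c,T,b,.048); print('deck',P.round(4),P.mean(0).round(4),[np.linalg.norm(P[i]-P[i-1]).round(4) for i in range(4)])
h=((W[:,:,2]>.07)&(roi>0)).astype(np.uint8)
n,l,s,cc=cv2.connectedComponentsWithStats(h)
for i in range(1,n):
    print(s[i],cc[i].round(1),onplane(c,T,cc[i],.086).round(4),W[l==i][:,2].max().round(3))
k=((hsv[:,:,2]<70)&(roi>0)).astype(np.uint8); n,l,s,cc=cv2.connectedComponentsWithStats(k)
for i in range(1,n): 
    if s[i][4]>3: print('dark',s[i],cc[i].round(1),onplane(c,T,cc[i],.086).round(4))
for a in [(380,320),(380,410),(330,330)]: print('chair',W[a[1]-90+0 if 0 else 335,a[0]].round(3))
print('chair top',W[300:370,290:460,2].max(),W[340,380],'shelf',W[60,400],W[100,400],W[210,515])
cv2.imwrite('pics/crop.png',cv2.resize(p[190:275,255:395,::-1],None,fx=5,fy=5,interpolation=cv2.INTER_CUBIC))
E
```

```text
deck [[ 0.5969  0.2848  0.048 ]
 [ 0.6087 -0.0184  0.048 ]
 [ 0.4579 -0.0219  0.048 ]
 [ 0.4464  0.2767  0.048 ]] [0.5275 0.1303 0.048 ] [np.float64(0.1507), np.float64(0.3035), np.float64(0.1508), np.float64(0.2988)]
[263 191   1   1   1] [263. 191.] [[0.6238 0.2822 0.086 ]] 1.213
[349 191   1   1   1] [349. 191.] [[0.6238 0.066  0.086 ]] 1.213
[381 190   1   1   1] [381. 190.] [[ 0.6263 -0.0144  0.086 ]] 1.213
[289 192   1   1   1] [289. 192.] [[0.6213 0.2168 0.086 ]] 1.213
[334 193   1   1   1] [334. 193.] [[0.6187 0.1037 0.086 ]] 1.213
[313 195   1   1   1] [313. 195.] [[0.6136 0.1565 0.086 ]] 1.213
[347 199   1   1   1] [347. 199.] [[0.6034 0.0712 0.086 ]] 1.213
[302 200   1   1   1] [302. 200.] [[0.6008 0.184  0.086 ]] 1.213
[287 207   1   1   1] [287. 207.] [[0.583  0.2215 0.086 ]] 1.213
[318 207   1   1   1] [318. 207.] [[0.583  0.1439 0.086 ]] 1.213
[331 208   1   1   1] [331. 208.] [[0.5804 0.1113 0.086 ]] 1.213
[295 215   6   8  24] [297.2 218.7] [[0.5533 0.1956 0.086 ]] 1.213
[324 215   1   1   1] [324. 215.] [[0.5627 0.1289 0.086 ]] 1.213
[361 215   1   1   1] [361. 215.
[... 2610 characters left out ...]
 [292. 271.] [[0.423  0.2076 0.086 ]] 1.213
[332 271   1   1   1] [332. 271.] [[0.423  0.1092 0.086 ]] 1.213
[347 270   1   1   1] [347. 270.] [[0.4255 0.0723 0.086 ]] 1.213
[355 270   1   1   1] [355. 270.] [[0.4255 0.0526 0.086 ]] 1.213
[321 273   1   1   1] [321. 273.] [[0.4181 0.1363 0.086 ]] 1.213
[353 273   1   1   1] [353. 273.] [[0.4181 0.0575 0.086 ]] 1.213
[277 274   1   1   1] [277. 274.] [[0.4157 0.2444 0.086 ]] 1.213
chair [ 0.269 -0.006  0.088]
chair [ 0.269 -0.006  0.088]
chair [ 0.257  0.113 -0.039]
chair top 1.212815997058652 [ 0.26084052 -0.00139048  0.12745755] shelf [0.7269834  0.01081389 0.5417604 ] [0.66271368 0.01190595 0.54134557] [ 0.59121885 -0.38446219 -0.00219763]
```

View pics/crop.png

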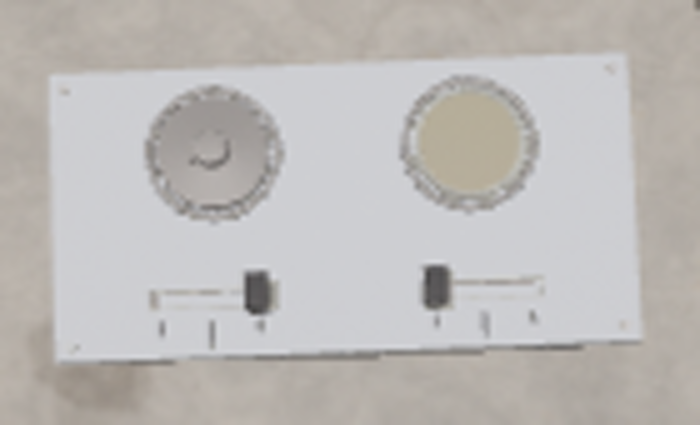

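Dish is on the right, and two checks agree that tab_r's top is at about (0.484, 0.084, 0.086): the box centre it implies is (0.527, 0.131), against (0.5275, 0.130) from the deck outline. Yaw is about 2°. Now I'll turn the tool and travel at height.

Call:
{"fn": "apply_moves", "kwargs": {
  "targets": [
    [[0, 0, -6], [0, 0, 0], -1],
    [[0, 0, -6], [0, 0, 0], -1],
    [[0, 0, -6], [0, 0, 0], -1],
    [[0, 0, 0], [-0.4, -0.67, 0], -1],
    [[0, 0, 0], [-0.4, -0.67, 0], -1],
    [[0, 0, 0], [-0.4, -0.67, 0], -1],
    [[0, 0, 0], [-0.4, -0.67, 0], -1],
    [[0, 0, 0], [-0.4, -0.67, 0], -1],
    [[0, 0, 0], [-0.4, -0.67, 0], -1],
    [[0, 0, 0], [-0.4, -0.67, 0], -1],
    [[0, 0, 0], [-0.4, -0.67, 0], -1],
    [[0, 0, 0], [-0.4, -0.67, 0], -1]
  ],
  "newtons": 40
}}

```text
time: 1.1
tcp_pos: [0.3182, 0.339, 0.2311]
ee_rot: [-0.0, -0.017, 1.0, -0.0]
wrist_force: [0.3, 0.9, 0.9]
opening: 0.0855
```

Call:
{"fn": "apply_moves", "kwargs": {
  "targets": [
    [[0, 0, 0], [-0.36, -0.65, 0], -1],
    [[0, 0, 0], [-0.36, -0.65, 0], -1],
    [[0, 0, 0], [-0.36, -0.65, 0], -1],
    [[0, 0, 0], [-0.36, -0.65, 0], -1],
    [[0, 0, 0], [-0.36, -0.65, 0], -1],
    [[0, 0, 0], [-0.36, -0.65, 0], -1],
    [[0, 0, 0], [-0.36, -0.65, 0], -1],
    [[0, 0, 0], [-0.36, -0.65, 0], -1],
    [[0, 0, 0], [-0.36, -0.65, 0], -1],
    [[0, 0, 0], [-0.36, -0.65, 0], -1],
    [[0, 0, 0], [0, 0, 0], -1],
    [[0, 0, 0], [0, 0, 0], -1]
  ]
}}

```text
time: 2.1
tcp_pos: [0.4711, 0.0845, 0.231]
ee_rot: [-0.0, -0.016, 1.0, -0.0]
wrist_force: [-1.3, 0.3, -0.1]
opening: 0.0853
```

```bash
cat >> h.py <<'E'
from scipy.spatial.transform import Rotation
def wrist():
    s=manip.sense(); q=s['ee_rot']; M=np.eye(4); M[:3,:3]=Rotation.from_quat([*q[1:],q[0]]).as_matrix(); M[:3,3]=s['tcp_pos']
    p,d=eyes.grab_frame('wrist'); c=eyes.get_calibration('wrist'); return s,M,p,d,c,M@c['T_tool_cam']
E
python3 - <<'E'
from h import *
s,M,p,d,c,T=wrist(); print(s['tcp_pos'],s['ee_rot'],s['time'])
cv2.imwrite('pics/w1.png',p[:,:,::-1])
v,u=np.mgrid[0:480,0:640]; o,r=ray(c,T,np.c_[u.ravel(),v.ravel()])
W=(o+r*d.ravel()[:,None]).reshape(480,640,3)
m=((p.max(2)<70)&(d>0)&(W[:,:,2]>.04)&(W[:,:,2]<.1)).astype(np.uint8)
n,l,st,cc=cv2.connectedComponentsWithStats(m)
for i in range(1,n):
    if st[i][4]>60: print(st[i],cc[i].round(1),np.median(W[l==i],0).round(4),'top',[ (W[(l==i)&(W[:,:,2]>.08)].mean(0)).round(4)])
E
```

```text
[0.47111927 0.08451433 0.23097444] [-3.67572177e-04 -1.56859396e-02  9.99876901e-01 -6.58841561e-07] 2.1
[312 220  15  32 452] [319. 236.] [0.4829 0.0842 0.0855] top [array([0.4859, 0.0843, 0.0857])]
[417 220  26  31 587] [429. 235.] [0.4814 0.1706 0.0842] top [array([0.4825, 0.173 , 0.0856])]
[410 278  49  31 148] [429.  286.2] [0.5332 0.1827 0.053 ] top [array([nan, nan, nan])]
[  36  344   63   44 1566] [ 69.  364.5] [ 0.6252 -0.1484  0.0558] top [array([nan, nan, nan])]
[196 413  26  34 438] [211.3 427.3] [ 0.6965 -0.0182  0.0519] top [array([nan, nan, nan])]<stdin>:9: RuntimeWarning: Mean of empty slice.
  ret = um.true_divide(
```

View pics/w1.png

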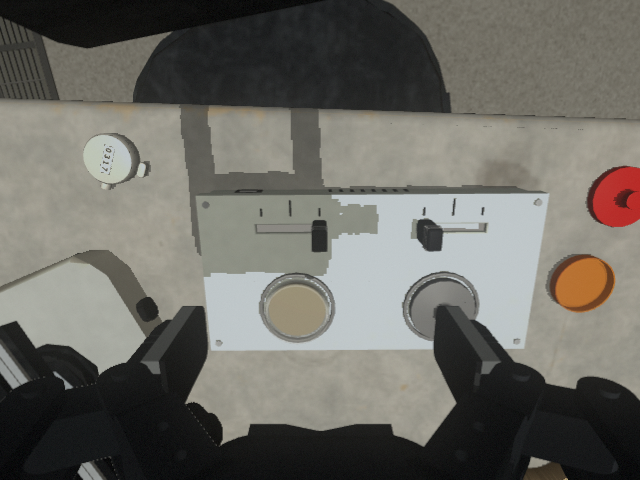

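Wrist view (flipped): the dish is at (297,307), its tab at (319,236) is at world (0.485, 0.084, 0.086), and the cap at (440,307). This agrees with the top view. Descending around the tab.

Call:
{"fn": "apply_moves", "kwargs": {
  "targets": [
    [[0, 0, 0], [-0.35, 0, 0], -0.2],
    [[0, 0, 0], [0, 0, 0.5], -0.2],
    [[0, 0, 0], [0, 0, 0.6], -0.2],
    [[0, 0, 0], [0, 0, 0.6], -0.2],
    [[0, 0, 0], [0, 0, 0.6], -0.2],
    [[0, 0, 0], [0, 0, 0.6], -0.2],
    [[0, 0, 0], [0, 0, 0.6], -0.2],
    [[0, 0, 0], [0, 0, 0.4], -0.2],
    [[0, 0, 0], [0, 0, 0.4], -0.2],
    [[0, 0, 0], [0, 0, 0], -0.2],
    [[0, 0, 0], [0, 0, 0], -0.2]
  ]
}}

```text
time: 3.07
tcp_pos: [0.4832, 0.0871, 0.0589]
ee_rot: [-0.001, -0.018, 1.0, 0.0]
wrist_force: [-0.3, -0.1, 0.4]
opening: 0.0515
```

```bash
python3 - <<'E'
from h import *
s,M,p,d,c,T=wrist(); print(s['tcp_pos'],s['wrist_force'],s['opening'])
cv2.imwrite('pics/w2.png',p[:,:,::-1])
E
```

```text
[0.48320216 0.08708255 0.05885238] [-0.34691116 -0.11840254  0.40154026] 0.05150726925944447
```

View pics/w2.png

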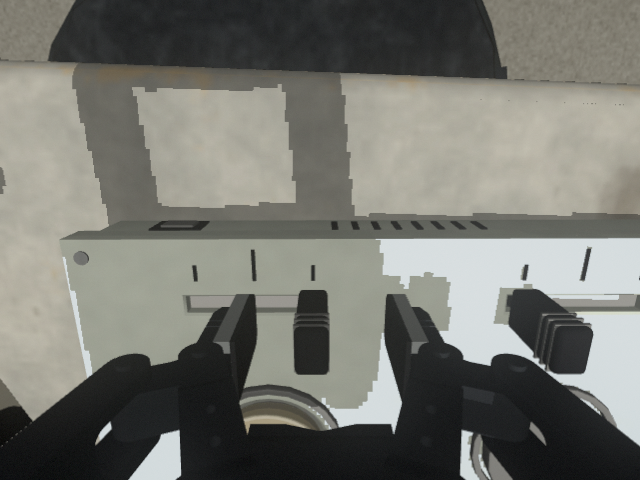

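The tab (312,330) stands between the pads (240 and 400), clear of everything. I'll centre on it by 3 mm and close.

Call:
{"fn": "apply_moves", "kwargs": {
  "targets": [
    [[0, 0, 0], [0, -0.07, 0], -0.2],
    [[0, 0, 0], [0, 0, 0], 0.3],
    [[0, 0, 0], [0, 0, 0], 1],
    [[0, 0, 0], [0, 0, 0], 1],
    [[0, 0, 0], [0, 0, 0], 1],
    [[0, 0, 0], [0, 0, 0], 1],
    [[0, 0, 0], [0, 0, 0], 1],
    [[0, 0, 0], [0, 0, 0], 1]
  ],
  "newtons": 40
}}

```text
time: 3.78
tcp_pos: [0.4853, 0.0836, 0.06]
ee_rot: [0.001, -0.017, 1.0, 0.0]
wrist_force: [-0.4, 1.3, 5.5]
opening: 0.0109
```

Call:
{"fn": "apply_moves", "kwargs": {
  "targets": [
    [[0, 0, 0], [0, -0.1, 0], 1],
    [[0, 0, 0], [0, -0.1, 0], 1],
    [[0, 0, 0], [0, -0.1, 0], 1],
    [[0, 0, 0], [0, -0.1, 0], 1],
    [[0, 0, 0], [0, -0.1, 0], 1],
    [[0, 0, 0], [0, -0.1, 0], 1],
    [[0, 0, 0], [0, -0.025, 0], 1],
    [[0, 0, 0], [0, 0, 0], 1],
    [[0, 0, 0], [0, 0, 0], 1],
    [[0, 0, 0], [0, 0, 0], 1]
  ]
}}

```text
time: 4.62
tcp_pos: [0.4862, 0.0592, 0.06]
ee_rot: [0.001, -0.017, 1.0, 0.001]
wrist_force: [-0.5, 4.7, 5.5]
opening: 0.0114
```

```bash
python3 - <<'E'
from h import *
s,M,p,d,c,T=wrist(); print(s['tcp_pos'],s['wrist_force'],s['opening'])
cv2.imwrite('pics/w3.png',p[:,:,::-1])
E
```

```text
[0.48623052 0.05918411 0.06003744] [-0.53956464  4.72095356  5.53435028] 0.01137968511035173
```

View pics/w3.png

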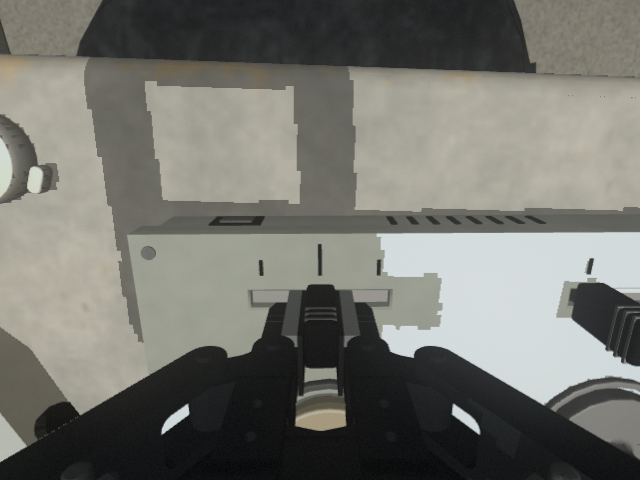

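The tab (320,300) is level with the long middle mark (320,260), and the other tab is still at its shut mark. The TCP moved 24.4 mm, and the wrist force along y rose by about 3.4 N, where the spring should add 4 N. Now holding for over 3 s.

Call:
{"fn": "apply_moves", "kwargs": {
  "targets": [
    [[0, 0, 0], [0, 0, 0], 1],
    [[0, 0, 0], [0, 0, 0], 1],
    [[0, 0, 0], [0, 0, 0], 1],
    [[0, 0, 0], [0, 0, 0], 1],
    [[0, 0, 0], [0, 0, 0], 1],
    [[0, 0, 0], [0, 0, 0], 1],
    [[0, 0, 0], [0, 0, 0], 1],
    [[0, 0, 0], [0, 0, 0], 1],
    [[0, 0, 0], [0, 0, 0], 1],
    [[0, 0, 0], [0, 0, 0], 1],
    [[0, 0, 0], [0, 0, 0], 1],
    [[0, 0, 0], [0, 0, 0], 1]
  ]
}}

```text
time: 5.67
tcp_pos: [0.4862, 0.0592, 0.06]
ee_rot: [0.001, -0.017, 1.0, 0.001]
wrist_force: [-0.3, 4.8, 5.2]
opening: 0.0112
```

Call:
{"fn": "apply_moves", "kwargs": {
  "targets": [
    [[0, 0, 0], [0, 0, 0], 1],
    [[0, 0, 0], [0, 0, 0], 1],
    [[0, 0, 0], [0, 0, 0], 1],
    [[0, 0, 0], [0, 0, 0], 1],
    [[0, 0, 0], [0, 0, 0], 1],
    [[0, 0, 0], [0, 0, 0], 1],
    [[0, 0, 0], [0, 0, 0], 1],
    [[0, 0, 0], [0, 0, 0], 1],
    [[0, 0, 0], [0, 0, 0], 1],
    [[0, 0, 0], [0, 0, 0], 1],
    [[0, 0, 0], [0, 0, 0], 1],
    [[0, 0, 0], [0, 0, 0], 1]
  ]
}}

```text
time: 6.67
tcp_pos: [0.4862, 0.0592, 0.06]
ee_rot: [0.001, -0.017, 1.0, 0.001]
wrist_force: [0.3, 5.5, 6.3]
opening: 0.0113
```

Call:
{"fn": "apply_moves", "kwargs": {
  "targets": [
    [[0, 0, 0], [0, 0, 0], 1],
    [[0, 0, 0], [0, 0, 0], 1],
    [[0, 0, 0], [0, 0, 0], 1],
    [[0, 0, 0], [0, 0, 0], 1],
    [[0, 0, 0], [0, 0, 0], 1],
    [[0, 0, 0], [0, 0, 0], 1],
    [[0, 0, 0], [0, 0, 0], 1],
    [[0, 0, 0], [0, 0, 0], 1],
    [[0, 0, 0], [0, 0, 0], 1],
    [[0, 0, 0], [0, 0, 0], 1],
    [[0, 0, 0], [0, 0, 0], 1],
    [[0, 0, 0], [0, 0, 0], 1]
  ]
}}

```text
time: 7.67
tcp_pos: [0.4862, 0.0592, 0.06]
ee_rot: [0.001, -0.017, 1.0, 0.001]
wrist_force: [-1.1, 5.7, 6.1]
opening: 0.0112
```

Call:
{"fn": "apply_moves", "kwargs": {
  "targets": [
    [[0, 0, 0], [0, 0, 0], 1],
    [[0, 0, 0], [0, 0, 0], 1],
    [[0, 0, 0], [0, 0, 0], 1],
    [[0, 0, 0], [0, 0, 0], 1],
    [[0, 0, 0], [0, 0, 0], 1],
    [[0, 0, 0], [0, 0, 0], 1]
  ]
}}

```text
time: 8.17
tcp_pos: [0.4862, 0.0593, 0.0601]
ee_rot: [0.001, -0.017, 1.0, 0.001]
wrist_force: [-0.7, 5.3, 5.0]
opening: 0.0112
```

```bash
python3 - <<'E'
from h import *
s,M,p,d,c,T=wrist(); print(s['time'],s['tcp_pos'],s['wrist_force'],s['opening'],abs(s['qd']).max())
cv2.imwrite('pics/w4.png',p[:,:,::-1]); a=cv2.imread('pics/w3.png'); print('pixels changed',(cv2.absdiff(a,p[:,:,::-1].copy()).max(2)>40).sum())
E
```

```text
8.1667 [0.48624479 0.05925759 0.06005447] [-0.66271152  5.26916483  4.95493143] 0.011236134801459565 0.0027292716460527887
pixels changed 222
```

Held still for 3.5 s with the spring force steady, so I'm handing in while still gripping.

```bash
python3 -c "
from cell import manip
print(manip.hand_in())"
```

```text
the job is handed in; nothing more can be done
None
```

The dish is on the right port. I gripped that side's tab (tab_r) with a 40 N grip, slid it 25 mm outwards, and held it there for 3.5 s. I handed in at about 8.2 s of robot time with the gripper still holding it; no verdict was reported.

**Last checks:**
- **Position:** in the wrist picture the tab lined up with the long middle mark. The gripper moved 24.4 mm, and its position stayed within about 0.1 mm through the hold.
- **Force:** about 5 N along y, against about 6 N expected from the spring. A steady 5–6 N also showed vertically from the moment I closed the grip; I left it, as it is far below the limits.
- **Opening:** the gripper read 11.2 mm on the 12 mm tab, which fits a firm grip.
- **Other shutter:** still at its shut mark in the wrist picture taken after the slide.
- **Dish and cap:** both still in their seat rings in that picture, judged by eye where visible and not measured again. The last frame, taken at the end of the hold, differed from it by only 222 pixels; I did not view that frame.

I did not re-check the timer, tally counter and pen after the move; the arm stayed well clear of them. No check failed.

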